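Hold the self-test plug home on the field recorder

TASK

Run the field recorder's self-test: pick up the large knurled plug from the bench, set it upright over the big round port on the recorder's panel, and turn it until its hidden keyways drop over the port's two pins. Then push it fully home, down onto the flange against the port's sprung contacts, and keep it there: there is no latch, so finish while still holding it pushed home. Leave everything else on the bench where it is.

Things in the scene. Friction and masses are not known exactly. Their poses are not given: they have to be found in the camera images.
- plug: The large self-test plug, 0.12 to 0.24 kg: round knurled aluminium collar, 50 mm diameter, 46 mm tall, plus a 3 mm dark disc, 38 mm across, on top. Stands upright on the bench, open end down. Origin: centre of its underside; z up along its axis. A bore 33 mm across goes up 23 mm from below; in its wall two opposite keyways, 8.5 mm wide, run the full depth and do not show from outside.
- plug_grip (a point): On the plug's axis, 32 mm above its underside: the middle of the solid upper part of the collar, where to grip it (50 mm across, round, any direction round the axis). Axes as the plug's.
- unit: The field recorder: fixed grey box, 160 x 270 mm, aluminium panel on top at 78 mm. Origin: centre of its underside; z up, y along its long side. The big port is 50 mm towards -y from its centre; a smaller round port, a fuse cap and a switch, up to 20 mm high, are on the +y half. Beside the big port nothing within 80 mm of its axis stands more than 2 mm above the flange.
- port_seat (a point): Centre of the upper face of the big port's 62 mm square dark flange, 83 mm above the bench; axes as the recorder's, z up. Fully home, the plug's origin is here, its underside on the flange. From here rises the port's round aluminium shell, 30 mm diameter, 22 mm high, its top 4 mm tapering to 24 mm diameter; the plug's bore goes over it with 1.5 mm to spare all round.
- port_pins (a point): On the port's axis, 12 mm above the seat: the height of its two opposite level steel pins, 5 mm thick, which reach 20 mm out from the axis. Which way they point differs each time and is not reported. A plug turned wrongly rests on them, its underside 14.5 mm above the seat; somewhere within any half turn, over about 0.2 rad, it can drop to the seat.
- block (a joint): The port's sprung contact block: black disc, 21 mm across, brass contacts, standing 6 mm proud of the shell's top on the port's axis. Value in m: 0 sprung out, grows as it is pressed in, about 0.005 with the plug fully home. Its spring (about 5 N at first touch, 9 N at home) lifts the plug again by some mm if it is let go.
- small_plug: Bystander: a similar but smaller knurled plug, 32 mm diameter, 37 mm tall, standing upright. It fits another port. Origin: centre of its underside.
- spool: Bystander: spool of solder standing on end, 58 mm diameter, 44 mm tall, green flanges. Origin: centre of its underside.
- driver: Bystander: screwdriver, 190 mm, lying flat. Origin near its middle.
- pliers: Bystander: long-nose pliers with red grips, about 170 mm, lying flat. Origin at the pivot.
- meter: Bystander: yellow multimeter, 150 x 78 mm, 50 mm high, lying flat. Origin: centre of its underside.
- tin: Bystander: round tin of brass wool for cleaning tips, 72 mm diameter, about 50 mm high. Origin: centre of its underside.
There are look-alikes about, which are no part of the job. Leave any red look-alike of the plug alone.

How it is judged (in metres and radians):
On the way, in this order (a step that is already met when the one before it is completed fails the run):
1. the large plug is lifted clear of the bench (height (world z) of plug above 0.04 m and contact force between the fingers and plug above 1 N), for 0.2 s.
2. the plug has dropped over the pins, upright (z of plug in the frame of port_seat below 0.01 m and horizontal distance between plug and port_seat below 0.004 m and angle between plug's own z axis and vertical below 0.12 rad), for 0.1 s.
At the end, for the whole second after the job is handed in: The large plug sits upright (within 0.08 rad) on the big port, on its axis (within 4 mm), its underside within 1.5 mm of the flange, the contact block pressed in by more than 3.5 mm, at rest, with the gripper's fingers still on it (more than 2 N) (z of plug in the frame of port_seat below 0.0015 m and horizontal distance between plug and port_seat below 0.004 m and angle between plug's own z axis and vertical below 0.08 rad and value of joint block above 0.0035 m and contact force between the fingers and plug above 2 N and linear speed of plug below 0.01 m/s); the arm keeps its last pose, push and grip.
It fails at once if a bystander is moved by more than 25 mm (distance of any of small_plug, spool, driver, pliers, meter, tin from where it was at the start of the episode above 0.025 m).
It also fails if it takes over 61 s, if anything falls off the work surface, if the arm or the gripper's body presses on something with over 40 N, if the wrist force passes 120 N, or if a joint passes its speed limit or range.

ROBOT

A 6-joint arm with a two-finger parallel gripper is mounted at the origin on the work surface. World frame = base frame: x ahead of the robot, y to its left, z up, the work surface at z = 0. Lengths are in mm, angles in degrees, forces in N, time in s.
With the tool pointing down it reaches from about 425 to 925 mm from the base axis. Payload 12.5 kg.
Tool frame: the origin (TCP) lies between the finger pads; the fingertips stand 19 mm ahead of it and the grasp point (between the pads) is the TCP (manip.tip_extent is the distance from the TCP to the fingertips, in mm); z points along the fingers, y is the line along which they close (so a half turn about z gives the same grasp; the last joint's range is limited). The gripper opens to 85 mm and grips with 20 to 120 N. Pads are 22 mm wide; open, the fingers measure 114 mm over their backs; the gripper's body (76 mm by 85 mm) begins 54 mm behind the grasp point. The pads swing forward as they close: fully open they stand 13 mm farther back than shut.
Start: joints at [63.163, 28.126, 89.318, -0, 62.55, -6.05], TCP at [221.791, 584.338, 250.327] pointing down, gripper open.
Joint ranges: [-177.58, 177.58], [-47.91, 125.51], [2.72, 160], [-65.01, 245.01], [3.68, 167.84], [-153.87, 153.87]. Speed limits (degrees/s): [127.2, 127.2, 159.86, 180, 180, 180].

INTERFACE

Orientations are given as [roll, pitch, yaw] about the fixed x, y, z axes, in that order (R = Rz(yaw) Ry(pitch) Rx(roll)).
In Python, from plant import manip gives the robot as it stands.
- The arm moves only by the tool arm_command, never from a script. Its argument "moves" is a list of rows, each a list of 3 entries, a list of its own where there are three numbers: the shift along the world's x, y, z in mm, then the turn about the world's z in rad, then the closure, from 0 (fully open) to 1 (shut). In form: [[[tx, ty, tz], twist, grip], ...]. A call has 1 to 12 rows; each row shifts and turns the commanded pose from where the row before left it; what a row does not reach is not made up. A row lasts 1/12 s, in which the tool goes at most 41.7 mm and 7.16 degrees, less where a joint would pass 70% of its speed; a pose out of reach is approached as far as the arm can. A call is refused whole if a number of a shift passes 41.7 or a number of a turn 0.125, either way. A call with a gripper value outside its range is refused whole. The fingers move at their own pace and stop on an object; the grip force is fixed at half the most. Time passes only in rows, so rows that do not move let the fingers close. It gives the time, the measured TCP pose, the force, the opening and the grip force at its end, in the units of the state.
- manip.observe(): the state, without advancing time (a new reading comes with each control period).
- manip.grab_frame(name): name is "scene" or "top"; returns a dict with "pixels" (400x640x3 uint8, red, green, blue), "fov_y" (degrees; the focal length in pixels is half the picture's height over the tangent of half this angle, whatever the lens; pixels are square), "cx", "cy" (the principal point, pixels), "camera_from_world" (4x4, takes a point from world to camera coordinates). Camera axes: x right, y down, z forward; pixel columns grow to the right and rows downward; lengths in mm; the calibration is good to about 2 mm. A picture is of the moment at which its call begins. There is no depth.
- manip.close_job(): hands the job in; it is judged then, once.
The state is a dict: "t": time; "joints": joint angles; "joint_velocities": joint speeds; "joint_torque": joint torques, N m; "tool_pos": TCP position; "orientation": TCP orientation; "ft_force": force on the tool from outside, world axes, zero at the start; "moment": the same for the moment, N m; "finger_gap": finger opening in mm; "grasp_force": force on a finger pad.
Only numpy, scipy, OpenCV 4.12 (cv2) and the standard library are available. Lean on these libraries where they do the work, as an engineer would, in place of code of your own. Each camera call takes 0.05 s, during which the arm holds its last target. There are 200 camera calls.

## Working session

There is one attempt and no reset: what is moved stays moved. The work goes in short steps, Python scripts to look and compute and a tool call to move; the robot and the scene stay as the last step left them, time stands still between calls to the robot, and variables do not carry over. Pictures are saved under pics/ and viewed, at most 10 in all, crops included, and the job is handed in when it is done.

Besides the shell and the picture viewer there is one more tool, called after "Request:" by a JSON object that holds its "op" and its "data". arm_command: Moves the arm, as the interface text tells. Its arguments: {"type":"object","properties":{"moves":{"type":"array"}},"required":["moves"]}

```bash
mkdir -p pics; cat > h.py <<'E'
import numpy as np, cv2
from plant import manip
def grab(n,save=None):
    f=manip.grab_frame(n); im=cv2.cvtColor(np.array(f["pixels"]),cv2.COLOR_RGB2BGR)
    if save: cv2.imwrite("pics/"+save,im)
    return f,im
def ray(f,u,v,z):
    fl=200/np.tan(np.radians(f["fov_y"])/2); T=np.array(f["camera_from_world"]); R,t=T[:3,:3],T[:3,3]
    c=-R.T@t; d=R.T@np.array([(u-f["cx"])/fl,(v-f["cy"])/fl,1]); return c+d*(z-c[2])/d[2]
def proj(f,p):
    fl=200/np.tan(np.radians(f["fov_y"])/2); T=np.array(f["camera_from_world"]); q=T[:3,:3]@np.array(p,float)+T[:3,3]
    return q[0]/q[2]*fl+f["cx"],q[1]/q[2]*fl+f["cy"]
E
python3 - <<'E'
from h import *
for n in("scene","top"):
    f,im=grab(n,n+"0.png"); T=np.array(f["camera_from_world"]); print(n,f["fov_y"],f["cx"],f["cy"],-T[:3,:3].T@T[:3,3],T[:3,:3].round(2).tolist())
print(manip.observe())
E
```

```text
scene 57.743072389943684 320.2815161043637 200.6498163328856 [1177.06728136   -8.67861421  849.22502128] [[-0.06, 1.0, 0.01], [0.78, 0.05, -0.62], [-0.62, -0.03, -0.78]]
top 55.05645482783166 322.0674772331589 203.54534780684907 [ 485.28706487  -31.9562518  1345.98769333] [[0.02, -1.0, 0.01], [-1.0, -0.02, -0.09], [0.09, -0.0, -1.0]]
{'t': 0.1, 'joints': array([ 6.31631510e+01,  2.81604585e+01,  8.93451320e+01, -1.20120944e-03,
        6.25512671e+01, -6.05061091e+00]), 'joint_velocities': array([ 0.07778183, -0.07757618, -0.17182843, -0.024989  ,  0.08321547,
       -0.0101474 ]), 'joint_torque': array([ 2.22241819e-03, -6.19439721e+01, -2.62025428e+01, -1.30055037e-04,
        2.97459534e-03,  3.04384400e-05]), 'tool_pos': array([221.70618304, 584.16700065, 249.797751  ]), 'orientation': array([-1.79943347e+02, -4.93369238e-03,  1.59214314e+02]), 'ft_force': array([ 0.17003415, -0.5312674 ,  0.96785498]), 'moment': array([-0.00978412, -0.00855127, -0.02098535]), 'grasp_force': 0.0, 'finger_gap': 85.1416130893896}
```

View pics/scene0.png

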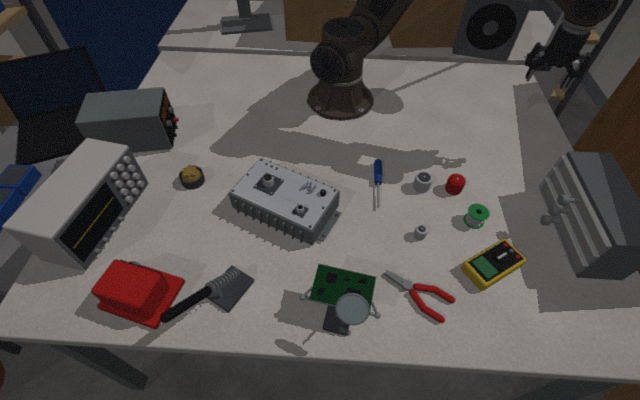

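View pics/top0.png

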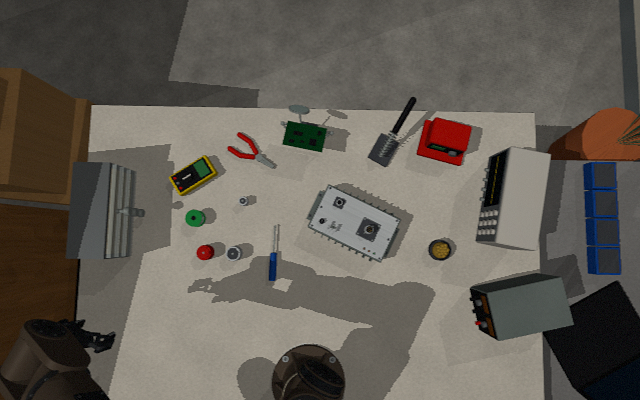

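The large plug is at scene (423,181) and top (234,253), with the red look-alike right beside it at top (205,253). The big port, with its dark flange, is at scene (267,183) and top (369,230). I'll make one enlarged sheet to place them precisely.

```bash
python3 - <<'E'
from h import *
S=cv2.imread("pics/scene0.png");T=cv2.imread("pics/top0.png")
c=lambda im,u,v:cv2.resize(im[v-20:v+20,u-26:u+26],None,fx=7,fy=7,interpolation=cv2.INTER_CUBIC)
m=np.vstack([np.hstack([c(S,424,182),c(S,268,184)]),np.hstack([c(T,234,253),c(T,369,230)])])
cv2.imwrite("pics/z.png",m)
f,_=grab("top");
print("plug",ray(f,234,253,49),"port",ray(f,369,230,105),"red",ray(f,205,253,40))
f,_=grab("scene"); print("plug",ray(f,423,176,49),"port",ray(f,267,178,105))
E
```

```text
plug [427.62816428 254.47185034  49.        ] port [ 511.18012443 -190.46105496  105.        ] red [425.57405261 354.11000522  40.        ]
plug [428.98308367 258.5527046   49.        ] port [ 518.73352157 -190.30913014  105.        ]
```

View pics/z.png

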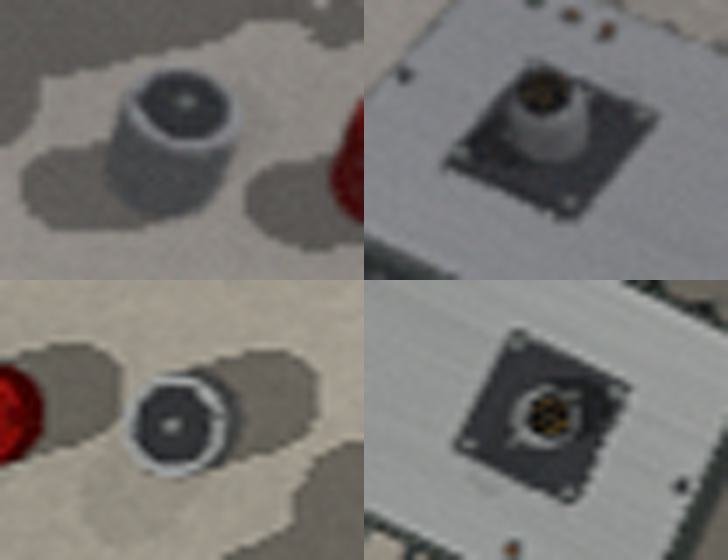

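The sheet shows the plug's dark disc centred at scene (424.0,176.3) and top (232.4,253.1). The contact block is at scene (267.1,176.4) and top (368.8,229.1). The pins show faintly in the top view, running from lower left to upper right. The flange corners are also clear.

```bash
python3 - <<'E'
from h import *
ft,_=grab("top");fs,_=grab("scene")
def s(a,b,u0,v0): return u0-26+(a+.5)/7-.5, v0-20+(b+.5)/7-.5
P=lambda f,q,z:ray(f,*q,z).round(1)
print("plug",P(ft,s(174,144,234,253),49),P(fs,s(185,103,424,182),49))
print("block",P(ft,s(184,137,369,230),111),P(fs,s(179,90,268,184),111))
cs=[P(ft,s(x-364,y-280,369,230),83) for x,y in((518,335),(628,388),(570,495),(458,445))]; print("flange top",cs,np.mean(cs,0))
cs=[P(fs,s(x-364,y,268,184),83) for x,y in((535,65),(658,120),(572,215),(450,165))]; print("flange sc",cs,np.mean(cs,0))
a=P(ft,s(575-364,105,369,230),95);b=P(ft,s(517-364,158,369,230),95);d=a-b;print("pins",a,b,np.degrees(np.arctan2(d[1],d[0])))
E
```

```text
plug [427.1 259.7  49. ] [429.9 261.4  49. ]
block [ 513.8 -189.2  111. ] [ 518.3 -189.3  111. ]
flange top [array([ 552.7, -178.4,   83. ]), array([ 528.7, -230.3,   83. ]), array([ 478.2, -203.3,   83. ]), array([ 500.6, -150.6,   83. ])] [ 515.05 -190.65   83.  ]
flange sc [array([ 479.9, -201.6,   83. ]), array([ 506.2, -147.6,   83. ]), array([ 557.6, -174.9,   83. ]), array([ 535.5, -226.8,   83. ])] [ 519.8   -187.725   83.   ]
pins [ 529.3 -203.7   95. ] [ 504.2 -176.9   95. ] -46.87606961023953
```

Request:
{"op": "arm_command", "data": {"moves": [[[17.2,-27,0],-0.12,0],[[17.2,-27,0],-0.12,0],[[17.2,-27,0],-0.12,0],[[17.2,-27,0],-0.12,0],[[17.2,-27,0],-0.12,0],[[17.2,-27,0],-0.12,0],[[17.2,-27,0],-0.12,0],[[17.2,-27,0],-0.12,0],[[17.2,-27,0],-0.12,0],[[17.2,-27,0],-0.12,0],[[17.2,-27,0],-0.12,0],[[17.2,-27,0],-0.12,0]]}}

```text
t: 1.3
tool_pos: [428.8, 258.9, 250.5]
orientation: [180.0, -0.0, 76.4]
ft_force: [1.2, 1.0, -0.2]
finger_gap: 85.2
grasp_force: 0.0
```

Request:
{"op": "arm_command", "data": {"moves": [[[0,1,-30],0,0],[[0,0.5,-30],0,0],[[0,0,-30],0,0],[[0,0,-30],0,0],[[0,0,-25],0,0],[[0,0,-20],0,0],[[0,0,-15],0,0],[[0,0,-10],0,0],[[0,0,0],0,0]]}}

```text
t: 2.05
tool_pos: [427.7, 261.6, 58.8]
orientation: [-179.9, 0.1, 76.7]
ft_force: [0.0, -0.4, -0.1]
finger_gap: 86.1
grasp_force: 0.0
```

```bash
python3 - <<'E'
from h import *
f,im=grab("scene"); g,it=grab("top")
m=np.hstack([cv2.resize(im[140:220,380:465],None,fx=4.5,fy=4.5,interpolation=cv2.INTER_CUBIC),cv2.resize(it[215:295,192:277],None,fx=4.5,fy=4.5,interpolation=cv2.INTER_CUBIC)])
cv2.imwrite("pics/g1.png",m); print(manip.observe()["tool_pos"])
E
```

```text
[428.34454205 261.91740434  60.61042616]
```

View pics/g1.png

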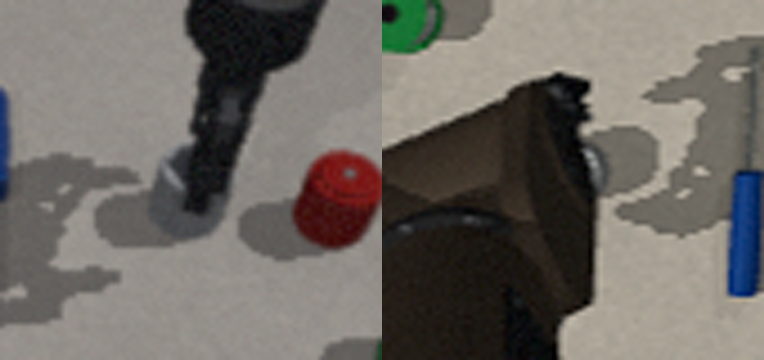

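Both fingers straddle the plug along x and are clear of the red one. A quick projection check comes before I lower.

```bash
python3 - <<'E'
from h import *
f,im=grab("scene")
for z in(42,55): print(z,proj(f,(428+46,262-10.6,z)))
print(proj(f,(428.5,260.5,49)), manip.observe()["tool_pos"])
E
```

```text
42 (np.float64(421.7341896530192), np.float64(188.87997144647974))
55 (np.float64(422.75518484931445), np.float64(185.97709969219775))
(np.float64(423.63857711784135), np.float64(175.9139048890869)) [428.53252289 262.00293052  61.06523443]
```

Request:
{"op": "arm_command", "data": {"moves": [[[0,-1.5,-12],0,0],[[0,0,-10],0,0],[[0,0,-8],0,0],[[0,0,0],0,0],[[0,0,0],0,1],[[0,0,0],0,1],[[0,0,0],0,1],[[0,0,0],0,1],[[0,0,0],0,1],[[0,0,0],0,1],[[0,0,0],0,1],[[0,0,0],0,1]]}}

```text
t: 3.2
tool_pos: [428.4, 260.5, 31.0]
orientation: [179.9, -0.0, 76.7]
ft_force: [-0.8, -0.0, 5.0]
finger_gap: 48.7
grasp_force: 61.1
```

Request:
{"op": "arm_command", "data": {"moves": [[[0,0,10],0,1],[[0,0,15],0,1],[[0,0,20],0,1],[[0,0,25],0,1],[[0,0,25],0,1],[[0,0,25],0,1],[[0,0,25],0,1],[[0,0,10],0,1],[[0,0,0],0,1],[[0,0,0],0,1]]}}

```text
t: 4.03
tool_pos: [427.9, 260.2, 185.2]
orientation: [180.0, -0.0, 76.7]
ft_force: [-0.2, -0.4, -1.7]
finger_gap: 48.9
grasp_force: 62.1
```

Request:
{"op": "arm_command", "data": {"moves": [[[4,-20,0],0.1,1],[[8,-37,0],0.1,1],[[8,-39,0],0.1,1],[[8,-39,0],0.1,1],[[8,-39,0],0.1,1],[[8,-39,0],0.1,1],[[8,-39,0],0.1,1],[[8,-39,0],0.1,1],[[8,-39,0],0.1,1],[[8,-39,0],0.1,1],[[8,-39,0],0.1,1],[[4,-25,0],0.1,1]]}}

```text
t: 5.03
tool_pos: [516.0, -175.3, 183.3]
orientation: [-180.0, -0.1, 145.6]
ft_force: [-1.1, 0.3, -1.7]
finger_gap: 48.5
grasp_force: 62.1
```

Request:
{"op": "arm_command", "data": {"moves": [[[0.5,-16,-10],0.12,1],[[0,0,-10],0.12,1],[[0,0,-6],0.12,1],[[0,0,0],0,1],[[0,0,0],0,1]]}}

```text
t: 5.45
tool_pos: [516.1, -187.8, 157.8]
orientation: [180.0, -0.2, 165.8]
ft_force: [-0.6, 0.3, -0.6]
finger_gap: 48.9
grasp_force: 62.2
```

```bash
python3 - <<'E'
from h import *
f,im=grab("scene"); g,it=grab("top")
m=np.hstack([cv2.resize(im[140:220,225:310],None,fx=4.5,fy=4.5,interpolation=cv2.INTER_CUBIC),cv2.resize(it[190:270,325:410],None,fx=4.5,fy=4.5,interpolation=cv2.INTER_CUBIC)])
cv2.imwrite("pics/p1.png",m); o=manip.observe(); print(o["tool_pos"],o["joints"],o["orientation"],o["ft_force"])
E
```

```text
[ 516.55111307 -187.81755782  158.92023616] [-2.68695607e+01  2.85724164e+01  1.05515491e+02  6.92831695e-03
  4.59610915e+01 -1.02677611e+02] [ 1.79984391e+02 -4.67120726e-02  1.65803238e+02] [-0.2228132  0.671435  -2.1593504]
```

View pics/p1.png

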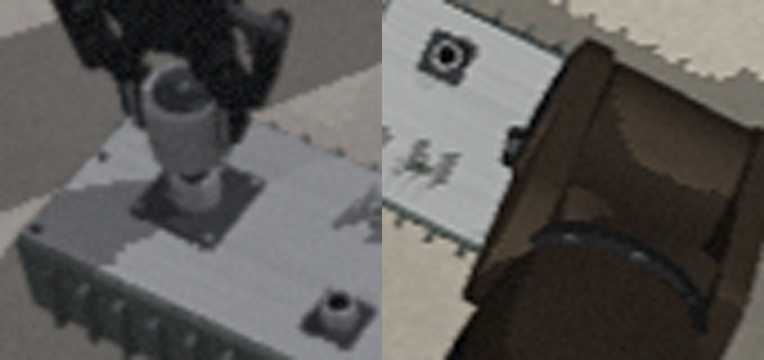

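The scene view shows the plug held upright just over the port. Its disc is at about (265.4,159.5), and the shell is visible below it. Now its offset from the port.

```bash
python3 - <<'E'
from h import *
f,im=grab("scene"); print(ray(f,225+182.5/4.5-.5,140+88.5/4.5-.5,177))
# dark disc ellipse: refine
g=cv2.cvtColor(im,cv2.COLOR_BGR2GRAY)[148:175,250:282]; 
print(g[4:20,3:28])
E
```

```text
[ 517.68706684 -187.8014414   177.        ]
[[ 17  16  27  50  83 100  98  94  96  93  91  72  50  30  17  11  13  18
   26  21  27  24  32  26  42]
 [ 25  21  31  50  80  90  99  99 100 102 100 102  96  63  29  25  22  19
   22  21  30  20  27  14  34]
 [ 22  16  23  35  55  74 100 107 107 105  96  92  84  66  28  28  20  26
   14  24  23  11  13  23  24]
 [ 13  14  25  24  33  62 106 112  89  70  64  62  58  50  36  17  26  17
   28  18  20  18  15  18  22]
 [ 17  21  21  25  46  91 115  82  62  52  51  56  54  53  50  31  19  22
   22  11  22  24  34  31  29]
 [ 25  31  20  33  79 114  82  63  55  52  54  52  54  56  52  31  22  15
   23  13  21  16  26  27  19]
 [ 56  61  32  59  97 105  63  54  54  56  54  60  70  61  55  52  50  39
   15  16  27  21  19  12  18]
 [ 58  56  35  82 119  82  48  40  40  46  43  61  68  56  40  47  41  33
   29  15  22  17  16  19  27]
 [ 56  53  28  71  97  72  39  39  41  37  36  45  53  42  37  40  42  36
   34  30  19  21  22  28  25]
 [ 57  56  37  71  92  80  40  44  49  38  42  36  42  39  40  36  43  40
   42  39  25  17  21  11  15]
 [ 49  54  33  64  90  88  63  41  42  37  40  37  37  39  41  53  50  50
   62  75  37  22  30  11  24]
 [ 46  56  44  59  92  93  84  60  46  31  40  39  39  41  47  53  50  66
   85  75  38  29  23  20  22]
 [ 42  56  43  53  83  95  91  81  69  47  47  44  43  43  48  69  90  93
   85  61  51  57  31  16  23]
 [ 56  61  44  45  78  81  89  90  92  86  88  89  89  88  89  89  94  86
   78  54  50  59  41  18  18]
 [114  81  57  38  73  78  79  82  86  93  95  96  94  89  94  87  78  74
   73  62  50  59  48  25  16]
 [130  95  62  44  67  76  77  76  76  81  80  81  83  79  78  75  75  73
   73  59  46  60  51  27  25]]
```

Request:
{"op": "arm_command", "data": {"moves": [[[0.8,-1.2,-8],0,1],[[0,0,-6],0,1],[[0,0,-5],0,1],[[0,0,-4],0,1],[[0,0,-2],0,1],[[0,0,-2],0,1],[[0,0,0],0,1],[[0,0,0],0,1]]}}

```text
t: 6.27
tool_pos: [517.4, -189.3, 132.3]
orientation: [180.0, 0.0, 166.0]
ft_force: [0.4, -0.1, -1.5]
finger_gap: 48.6
grasp_force: 62.2
```

Request:
{"op": "arm_command", "data": {"moves": [[[0,0,-1.5],0,1],[[0,0,-1.5],0,1],[[0,0,-1],0,1],[[0,0,-1],0,1],[[0,0,0],0,1],[[0,0,0],0,1]]}}

```text
t: 6.77
tool_pos: [517.6, -189.3, 128.0]
orientation: [-180.0, 0.1, 166.0]
ft_force: [-1.0, 0.7, 7.0]
finger_gap: 48.8
grasp_force: 63.2
```

Request:
{"op": "arm_command", "data": {"moves": [[[0,0,-1],-0.05,1],[[0,0,0],-0.05,1],[[0,0,0],-0.05,1],[[0,0,0],-0.05,1],[[0,0,0],-0.05,1],[[0,0,0],-0.05,1],[[0,0,0],-0.05,1],[[0,0,0],-0.05,1]]}}

```text
t: 7.43
tool_pos: [518.2, -189.9, 127.9]
orientation: [180.0, 0.2, 143.0]
ft_force: [-2.7, -1.6, 14.2]
finger_gap: 48.6
grasp_force: 63.6
```

Request:
{"op": "arm_command", "data": {"moves": [[[0,0,0],-0.05,1],[[0,0,0],-0.05,1],[[0,0,0],-0.05,1],[[0,0,0],-0.05,1],[[0,0,0],-0.05,1],[[0,0,0],-0.05,1],[[0,0,0],-0.05,1],[[0,0,0],-0.05,1]]}}

```text
t: 8.1
tool_pos: [517.4, -189.3, 126.4]
orientation: [180.0, 0.0, 120.0]
ft_force: [0.3, -0.5, -1.8]
finger_gap: 48.8
grasp_force: 62.4
```

Request:
{"op": "arm_command", "data": {"moves": [[[0,0,-1],0,1],[[0,0,-1.5],0,1],[[0,0,-1.5],0,1],[[0,0,0],0,1]]}}

```text
t: 8.43
tool_pos: [517.3, -189.2, 121.9]
orientation: [-180.0, -0.0, 120.2]
ft_force: [-1.2, -0.0, -1.0]
finger_gap: 48.8
grasp_force: 62.4
```

```bash
python3 -c "
from h import *
o=manip.observe();print(o['tool_pos'],o['ft_force'],o['moment'])"
```

```text
[ 517.2606766  -189.18735269  121.93116917] [-1.15388227e+00 -4.84286315e-04 -1.02769321e+00] [ 0.00163358 -0.01383955 -0.01739199]
```

Over the pins, with no side load. Pushing home.

Request:
{"op": "arm_command", "data": {"moves": [[[0,0,-2],0,1],[[0,0,-2],0,1],[[0,0,-2],0,1],[[0,0,-1.5],0,1],[[0,0,-1],0,1],[[0,0,-1],0,1],[[0,0,0],0,1],[[0,0,0],0,1]]}}

```text
t: 9.1
tool_pos: [517.5, -189.3, 114.0]
orientation: [180.0, 0.1, 120.2]
ft_force: [-4.4, 1.2, 16.2]
finger_gap: 48.7
grasp_force: 64.0
```

Request:
{"op": "arm_command", "data": {"moves": [[[0,0,-0.7],0,1],[[0,0,-0.7],0,1],[[0,0,-0.6],0,1],[[0,0,0],0,1],[[0,0,0],0,1],[[0,0,0],0,1]]}}

```text
t: 9.6
tool_pos: [517.5, -189.3, 113.9]
orientation: [179.9, 0.1, 120.2]
ft_force: [-11.5, 5.6, 40.6]
finger_gap: 48.4
grasp_force: 66.2
```

```bash
python3 - <<'E'
from h import *
f,im=grab("scene","e.png"); cv2.imwrite("pics/e2.png",cv2.resize(im[140:220,225:310],None,fx=5,fy=5,interpolation=cv2.INTER_CUBIC))
o=manip.observe();print(o['tool_pos'],o['ft_force'],o['moment'],o['orientation'])
E
```

```text
[ 517.52452152 -189.31712318  113.86579111] [-11.69488101   3.81857319  40.31001036] [0.67001773 1.85309121 0.0880947 ] [1.79925265e+02 1.27490484e-01 1.20188704e+02]
```

View pics/e2.png

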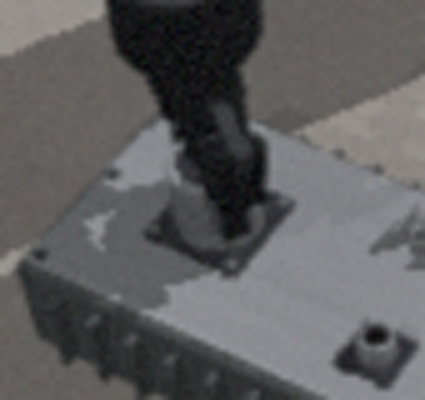

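The plug is on the flange: the stop is stiff at TCP 113.9, which matches 83 + 31. I'll ease the push a little and hand in.

Request:
{"op": "arm_command", "data": {"moves": [[[0,0,0.5],0,1],[[0,0,0.3],0,1],[[0,0,0],0,1],[[0,0,0],0,1],[[0,0,0],0,1],[[0,0,0],0,1]]}}

```text
t: 10.15
tool_pos: [517.5, -189.3, 113.9]
orientation: [179.9, 0.1, 120.2]
ft_force: [-8.8, 3.8, 30.3]
finger_gap: 48.3
grasp_force: 64.9
```

```bash
python3 - <<'E'
from h import *
o=manip.observe();print(o['tool_pos'],o['ft_force'],o['grasp_force'])
if o['ft_force'][2]>20 and o['tool_pos'][2]<114.3: print(manip.close_job())
E
```

```text
[ 517.50680678 -189.31867493  113.92218988] [-8.75552236  3.84700541 30.34952739] 64.93724942207336
the job is handed in; nothing more can be done
None
```

The plug dropped over the pins and is pushed home on the flange, still gripped and held down with about 30 N; I handed the job in at about 10 s, but no verdict was shown.

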